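# Square up a jade slab for its next cut

## Task

Lay the blue-stocked square against the jade slab on the table so that the brass inner face of its thick stock bears flush along the slab's clean sawn edge, with the stock flat on the table and the thin blade over the stone, the blade's outer long edge in line with the red wax mark. Press the stock lightly home against the edge, so that it bears along its whole length, without shoving the slab, then let go and leave the square lying there. Leave everything else on the bench where it is.

Things in the scene. Friction and masses are not known exactly. Their poses are not given: they have to be found in the camera images.
- square: L-shaped try square, about 220 g, lying flat. Stock: blue block 28 mm thick (x), 120 mm long (y), 48 mm high, brass inner face at x = +14 mm; grip it across the 28 mm, higher than the slab. Blade: aluminium strip 3 mm thick at heights 22-25 mm, from the stock to x = 125 mm, y = 36 to 60 mm (the stock's +y end); its outer edge is at y = +60 mm. Origin: centre of the stock's underside.
- blade_edge (a point): point on the blade's outer long edge: (50, 60, 22) mm in the square's frame
- slab: loose dark green jade slab, about 2 kg, 20 mm thick, lying flat; slides if shoved. Its pale straight sawn edge faces the robot, square to the slab's x and 240 mm long (y = -120 to 120 mm), at x = -60 to -84 mm: ground back by a different amount each time, which this pose does not tell. The other sides are brown rind, the back at about x = 60 mm. Origin: on the underside; x into the stone, z up.
- mark_end (a point): the red wax mark is a flat line 3 mm wide and 70 mm long on the slab's top, along the slab's x, square to the sawn edge; this point is its end nearest the sawn edge, at x = -50 mm in the slab's frame, and 5 to 90 mm towards +y, different each time
- rubbing_block: green abrasive block with a wooden back, 50 x 90 x 35 mm, bystander, on the side of the slab where the square is not. Origin: centre of the underside
- tubs_tall: stack of four white tubs, 68 mm across, 104 mm high, bystander beyond the slab. Origin: centre of the underside
- tubs_low: stack of two white tubs, 80 mm across, 52 mm high, bystander. Origin: centre of the underside
- basin: steel bowl, 140 mm across, 60 mm high, bystander at the back left. Origin: centre of the underside
- pump_bottle: blue bottle with white cap, 60 mm across, 150 mm high, bystander. Origin: centre of the underside
- rough_slabs: pile of two rough grey stone slabs with rind all round, about 210 x 160 mm, 44 mm high, bystander at the back right. Origin: centre of the underside
- slab_left (a point): point on the slab's top at its left end, (0, 120, 20) mm in its frame
- slab_right (a point): point on the slab's top at its right end, (0, -120, 20) mm in its frame
Things that resemble listed ones, but are neither listed nor needed, are in the scene too. Leave any green or orange look-alike of the square alone.

How it is judged:
On the way:
1. the stock, standing on the table, is pressed flush against the sawn edge with more than 1 N for 0.3 s (contact force between square and slab above 1 N and height (world z) of square below 0.006 m and x of rim_c0 in the frame of square between 0.036 and 0.041 m and angle between the x axis of square and the x axis of slab, either way round below 0.025 rad), for 0.3 s.
At the end, for the whole second after the job is handed in: The square lies released, still and flat on the table, stock face within 1.5 mm of the sawn edge and parallel to it within 0.015 rad (rim_c0 is the slab's front part, its centre 25 mm behind the sawn face), the blade over the stone, its outer edge within 4 mm of the red mark (x of rim_c0 in the frame of square between 0.037 and 0.0405 m and angle between the x axis of square and the x axis of slab, either way round below 0.015 rad and y of blade_edge in the frame of mark_end between -0.004 and 0.004 m and height (world z) of square below 0.003 m and angle between square's own z axis and vertical below 0.04 rad and linear speed of each of square, slab below 0.01 m/s and angular speed of square below 0.05 rad/s); the robot touches nothing.
It fails at once if the slab is shoved more than 3 mm (distance of any of slab, slab_left, slab_right from where it was at the start of the episode above 0.003 m).
It fails at once if a bystander is moved more than 15 mm (distance of any of rubbing_block, tubs_tall, tubs_low, basin, pump_bottle, rough_slabs from where it was at the start of the episode above 0.015 m).
It also fails if it takes over 64 s, if anything falls off the work surface, if the arm or the gripper's body presses on something with over 40 N, if the wrist force passes 120 N, or if a joint passes its speed limit or range.

## Robot

A 7-joint arm with a two-finger parallel gripper is mounted at the origin on the work surface. World frame = base frame: x ahead of the robot, y to its left, z up, the work surface at z = 0. Lengths are in m, angles in rad, forces in N, time in s.
With the tool pointing down it reaches from about 0.4 to 0.875 m from the base axis. Payload 6.5 kg.
Tool frame: the origin (TCP) lies at the very end of the fingers, on their centre line; the grasp point (between the pads) lies 19 mm behind it; z points along the fingers, y is the line along which they close (so a half turn about z gives the same grasp; the last joint's range is limited). The gripper opens to 85 mm and grips with 20 to 120 N. Pads are 22 mm wide; open, the fingers measure 114 mm over their backs; the gripper's body (76 mm by 85 mm) begins 54 mm behind the grasp point. The pads swing forward as they close: fully open they stand 13 mm farther back than shut.
Start: joints at [1.102, 0.536, -0.004, 1.538, 0.003, 1.067, -0.071], TCP at [0.255, -0.598, 0.231] pointing down, gripper open.
Joint ranges: [-2.7, 2.7], [-0.37, 2.16], [-1.27, 1.26], [0.24, 2.4], [-1.31, 4.45], [0.19, 1.91], [-2.76, 2.76]. Speed limits (rad/s): [2.39, 2.39, 3.14, 3.14, 3.14, 3.14, 3.14].

## Interface

Orientations are given as a rotation vector (axis times angle).
In Python, from bench import readout, eyes, r gives the robot as it stands.
- The arm moves only by the tool play_rows, never from a script. Its argument "motion" is a list that holds one entry, the list of rows, each a list of 5 numbers: the closure, from -1 (fully open) to 1 (shut), then the shift along the tool's x, y, z normalised to -1 to 1, where 1 is 30 cm, then the turn about the tool's z normalised to -1 to 1, where 1 is 45 degrees. In form: [[[fingers, dx, dy, dz, roll], ...]]. A call has 1 to 10 rows; each row is the pose to reach, as a shift and turn from the pose commanded when the call began, along the tool's axes at that moment; what a row does not reach only later rows make up. A row lasts 1/12 s, in which the tool goes at most 41.7 mm and 7.16 degrees, less where a joint would pass 70% of its speed; a pose out of reach is approached as far as the arm can. A call with a number of a shift or a turn outside -1 to 1 is refused whole. A call with a gripper value outside its range is refused whole. The fingers move at their own pace and stop on an object; the grip force is fixed at half the most. Time passes only in rows, so rows that repeat a pose let the fingers close. It gives the time, the measured TCP pose, the force, the opening and the grip force at its end, in the units of the state.
- readout.read_state(): the state, without advancing time (a new reading comes with each control period).
- eyes.read_camera(name): name is "scene" or "top" or "wrist"; returns (picture, depth): 400x640x3 uint8, red, green, blue; 400x640 float32, m along the optical axis (not along the pixel's ray), 0 where there is no reading.
- eyes.camera_model(name): a dict with "fx", "fy", "cx", "cy" (pixels), "origin" and "orientation" of the camera in the world. Camera axes: x right, y down, z forward; pixel columns grow to the right and rows downward; lengths in m; the calibration is good to about 2 mm. A picture is of the moment at which its call begins: read the wrist's pose just before it. camera_model takes no time and is no camera call; for the wrist camera it gives the pose at the moment of the call.
- r.sign_off(): hands the job in; it is judged then, once.
The state is a dict: "clock": time; "joint_pos": joint angles; "qd": joint speeds; "effort": joint torques, N m; "ee_pos": TCP position; "orientation": TCP orientation; "ft_force": force on the tool from outside, world axes, zero at the start; "moment": the same for the moment, N m; "gripper_width": finger opening in m; "finger_force": force on a finger pad.
Only numpy, scipy, OpenCV 4.12 (cv2) and the standard library are available. Lean on these libraries where they do the work, as an engineer would, in place of code of your own. Each camera call takes 0.05 s, during which the arm holds its last target. There are 200 camera calls.

## Working session

There is one attempt and no reset: what is moved stays moved. The work goes in short steps, Python scripts to look and compute and a tool call to move; the robot and the scene stay as the last step left them, time stands still between calls to the robot, and variables do not carry over. Pictures are saved under pics/ and viewed, at most 12 in all, crops included, and the job is handed in when it is done.

Besides the shell and the picture viewer there is one more tool, called after "Call:" as name(argument=value, ...) on one line, values as JSON. play_rows: Moves the arm, as the interface text tells. Scaled input: -1 to 1 covers 30 cm each way for a shift and 45 degrees each way for a turn. Its arguments: {"type":"object","properties":{"motion":{"type":"array","items":{"type":"array","items":{"type":"array","items":{"type":"number","minimum":-1,"maximum":1}}}}},"required":["motion"]}

```bash
mkdir -p pics
cat > h.py <<'E'
import numpy as np, cv2
from scipy.spatial.transform import Rotation as R
from bench import readout, eyes, r
def cam(n):
    m=eyes.camera_model(n); o=np.array(m['orientation'],float)
    M=R.from_rotvec(o).as_matrix() if o.shape==(3,) else (o if o.shape==(3,3) else R.from_quat(o).as_matrix())
    return m,M,np.array(m['origin'])
def ray(n,px,z,c=None):
    m,M,o=c or cam(n); px=np.atleast_2d(px).astype(float)
    d=np.c_[(px[:,0]-m['cx'])/m['fx'],(px[:,1]-m['cy'])/m['fy'],np.ones(len(px))]@M.T
    return o+d*((z-o[2])/d[:,2])[:,None]
E
python3 - <<'E'
from h import *
s=readout.read_state(); print({k:np.round(v,3) for k,v in s.items()})
for n in ("top","scene"):
    p,d=eyes.read_camera(n); print(eyes.camera_model(n))
    cv2.imwrite(f"pics/{n}0.png",p[:,:,::-1]); np.savez(f"{n}0.npz",p=p,d=d)
E
```

```text
{'clock': np.float64(0.0), 'joint_pos': array([ 1.102,  0.537, -0.004,  1.539,  0.003,  1.067, -0.071]), 'qd': array([-0.001, -0.001,  0.001,  0.001, -0.001,  0.   ,  0.001]), 'effort': array([-0.0000e+00, -5.8341e+01,  1.0480e+00, -2.5910e+01,  1.2000e-02,
        1.0000e-02,  0.0000e+00]), 'ee_pos': array([ 0.255, -0.597,  0.23 ]), 'orientation': array([-3.076e+00, -6.280e-01,  1.000e-03]), 'ft_force': array([ 0.982,  0.983, -0.269]), 'moment': array([-0.024, -0.044, -0.074]), 'finger_force': np.float64(0.0), 'gripper_width': np.float64(0.086)}
{'fx': 391.8114851293802, 'fy': 391.8114851293802, 'cx': 319.15720422317924, 'cy': 198.0274213201593, 'origin': array([ 0.45117637, -0.04015202,  1.33928244]), 'orientation': array([-2.20543732,  2.15583839, -0.06742646])}
{'fx': 425.998528269165, 'fy': 425.998528269165, 'cx': 318.18902965914896, 'cy': 202.18886591497923, 'origin': array([1.03824662, 0.74745233, 0.94417558]), 'orientation': array([-0.75736879, -2.61120711,  1.09687891])}
```

View pics/top0.png

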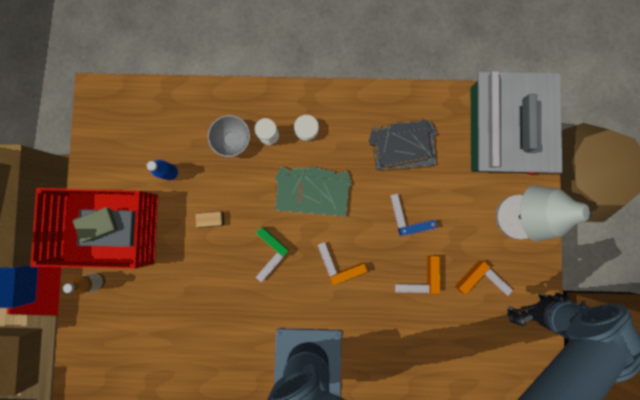

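View pics/scene0.png

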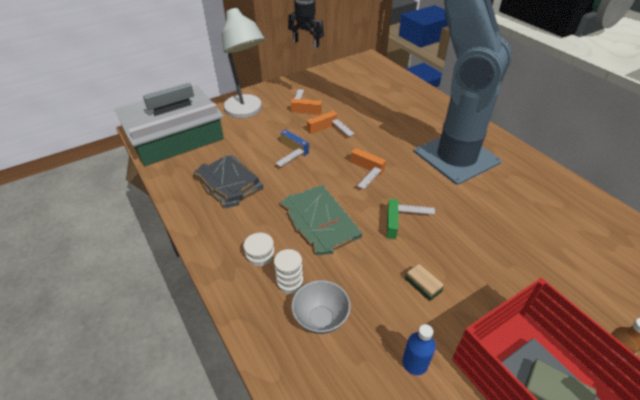

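The top view shows the blue square with its stock at (400-438, 232-225) and its blade up at (398,195). The jade slab is centred at (313,190), with the red mark near (300,190). The green and orange squares are look-alikes.

```bash
cat >> h.py <<'E'
def comp(mask,minA=20):
    n,l,st,c=cv2.connectedComponentsWithStats(mask.astype(np.uint8)); return [(i,st[i],c[i],l==i) for i in range(1,n) if st[i,4]>=minA]
E
python3 - <<'E'
from h import *
p=np.load("top0.npz")['p']; h=cv2.cvtColor(p,cv2.COLOR_RGB2HSV)
roi=np.zeros(p.shape[:2],bool); roi[150:260,250:450]=1
b=roi&(h[...,0]>100)&(h[...,0]<125)&(h[...,1]>150)&(h[...,2]>80)
for i,st,c,m in comp(b):
    rc=cv2.minAreaRect(np.argwhere(m)[:,::-1].astype(np.float32)); print("blue",st,c,rc)
    print(ray("top",cv2.boxPoints(rc),.048))
g=roi&(h[...,0]>60)&(h[...,0]<95)&(h[...,1]>60)&(np.arange(400)[:,None]<222)
for i,st,c,m in comp(g,300): print("slab",st,c,ray("top",c,.02))
red=roi&((h[...,0]<8)|(h[...,0]>172))&(h[...,1]>90); red[:,:270]=0; red[:,355:]=0; red[220:]=0
for i,st,c,m in comp(red,3): print("red",st,c,ray("top",c,.02))
m,M,o=cam("wrist"); s=readout.read_state()
T=R.from_rotvec(s['orientation']).as_matrix()
print("cam in tool",T.T@(o-s['ee_pos']),"\n",T.T@M, "\ntool\n",T, m['fx'])
E
```

```text
blue [399 221  37  14 203] [417.1773399  227.54187192] ((417.02947998046875, 227.61766052246094), (6.5484619140625, 36.1378059387207), 75.96376037597656)
[[ 0.4475481  -0.29036547  0.048     ]
 [ 0.47889047 -0.40498932  0.048     ]
 [ 0.45820435 -0.41023116  0.048     ]
 [ 0.42691617 -0.29573819  0.048     ]]
slab [ 277  168   73   47 2551] [312.80125441 190.98275186] [[ 0.56831415 -0.00484242  0.02      ]]
cam in tool [ 0.08503669  0.00078766 -0.14137566] 
 [[ 6.23105618e-05 -9.44646897e-01 -3.28088761e-01]
 [ 9.99999881e-01  2.17301972e-04 -4.35745127e-04]
 [ 4.82919617e-04 -3.28088695e-01  9.44646799e-01]] 
tool
 [[ 9.19933968e-01  3.92072633e-01 -7.37652167e-04]
 [ 3.92073307e-01 -9.19932892e-01  1.41310535e-03]
 [-1.24550557e-04 -1.58917733e-03 -9.99998730e-01]] 316.04583195946947
```

Call:
play_rows(motion=[[[-1,0.92,-0.5,-0.25,-1],[-1,0.92,-0.5,-0.25,-1],[-1,0.92,-0.5,-0.25,-1],[-1,0.92,-0.5,-0.25,-1],[-1,0.92,-0.5,-0.25,-1],[-1,0.92,-0.5,-0.25,-1],[-1,0.92,-0.5,-0.25,-1],[-1,0.92,-0.5,-0.25,-1],[-1,0.92,-0.5,-0.25,-1],[-1,0.92,-0.5,-0.25,-1]]])

```text
clock: 0.93
ee_pos: [0.4513, -0.3499, 0.3065]
orientation: [2.599, 1.764, 0.001]
ft_force: [-0.2, -0.3, 0.1]
gripper_width: 0.0855
finger_force: 0.0
```

Call:
play_rows(motion=[[[-1,0.92,-0.12,0.05,-0.49],[-1,0.92,-0.12,0.05,-0.49],[-1,0.92,-0.12,0.05,-0.49],[-1,0.92,-0.12,0.05,-0.49],[-1,0.92,-0.12,0.05,-0.49],[-1,0.92,-0.12,0.05,-0.49],[-1,0.92,-0.12,0.05,-0.49],[-1,0.92,-0.12,0.05,-0.49],[-1,0.92,-0.12,0.05,-0.49],[-1,0.92,-0.12,0.05,-0.49]]])

```text
clock: 1.77
ee_pos: [0.5189, -0.0846, 0.2907]
orientation: [-2.222, -2.221, 0.003]
ft_force: [0.8, -0.7, -1.2]
gripper_width: 0.0856
finger_force: 0.0
```

Run:
```python
from h import *
s=readout.read_state(); print(s['ee_pos'],s['orientation'],abs(s['qd']).max())
m,M,o=cam("wrist"); p,d=eyes.read_camera("wrist")
np.savez("w1.npz",p=p,d=d,M=M,o=o,K=[m['fx'],m['cx'],m['cy']]); cv2.imwrite("pics/w1.png",p[:,:,::-1])
```

```text
[ 0.51891255 -0.08458964  0.29067396] [-2.2217003  -2.22082708  0.00275813] 0.016775318705499035
```

View pics/w1.png

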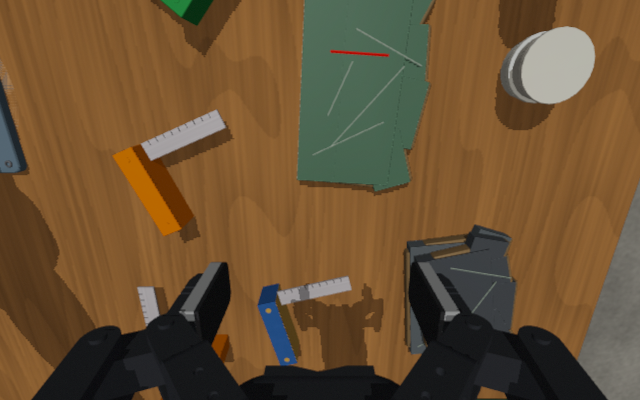

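The wrist view shows the slab's sawn edge at column ~300 for rows 0-180. The red mark runs from (331,51) to (388,55). The blue stock is at (260-295, 285-365), with its blade out to (350,284).

```bash
cat >> h.py <<'E'
def wl(f):
    a=np.load(f); K=a['K']; c=({'fx':K[0],'fy':K[0],'cx':K[1],'cy':K[2]},a['M'],a['o']); return a['p'],a['d'],c
def fit(P):
    v=cv2.fitLine(P[:,:2].astype(np.float32),cv2.DIST_HUBER,0,1e-4,1e-4).ravel(); d=v[:2]; n=np.array([-d[1],d[0]])
    e=(P[:,:2]-v[2:])@n; return d,v[2:],e.std()
def slab(p,c,r0,r1,c0,c1):
    """sawn edge line + mark (world) from a wrist picture; edge searched in rows r0..r1, cols c0..c1"""
    h=cv2.cvtColor(p,cv2.COLOR_RGB2HSV)
    g=p.astype(float); f=g[...,0]-g[...,1]   # wood: R>G, jade: G>R
    E=[]
    for y in range(r0,r1,2):
        k=f[y,c0:c1]; i=np.where((k[:-1]>0)&(k[1:]<=0))[0]
        if len(i): i=i[-1]; E.append((c0+i+k[i]/(k[i]-k[i+1]),y))
    d,q,e=fit(ray(0,E,.02,c)); d=d*np.sign(d[1]); x=np.array([d[1],-d[0]])
    red=((h[...,0]<6)|(h[...,0]>174))&(h[...,1]>180)&(h[...,2]>90); red[:,:int(E[0][0])]=0; red[:, int(E[0][0])+130:]=0
    cm=max(comp(red,8),key=lambda t:t[1][4]); 
    P=ray(0,np.argwhere(cm[3])[:,::-1],.02,c)[:,:2]; md,mq,_=fit(P); md*=np.sign(md@x)
    end=(P-q)@x
    print("edge yaw deg",np.degrees(np.arctan2(x[1],x[0])),"pt",q,"rms",e,"n",len(E)); 
    print("mark yaw",np.degrees(np.arctan2(md[1],md[0])),"c",P.mean(0),"along edge-normal",end.min(),end.max())
    return x,q,P.mean(0)
E
python3 - <<'E'
from h import *
p,d,c=wl("w1.npz")
x,q,mc=slab(p,c,4,172,270,330)
h=cv2.cvtColor(p,cv2.COLOR_RGB2HSV)
b=(h[...,0]>100)&(h[...,0]<125)&(h[...,1]>130)&(h[...,2]>70); b[:270]=0;b[:,:240]=0;b[:,310:]=0
for i,st,cc,m in comp(b,100):
    print("blue",st,cc); rc=cv2.minAreaRect(np.argwhere(m)[:,::-1].astype(np.float32)); print(rc); print(ray(0,cv2.boxPoints(rc),.048,c))
q=p[270:372,235:365]; cv2.imwrite("pics/w1c.png",cv2.resize(q[:,:,::-1],None,fx=6,fy=6,interpolation=cv2.INTER_NEAREST)[:600])
E
```

```text
edge yaw deg -3.6749194 pt [0.4981416  0.02683971] rms 7.754112586735564e-05 n 84
mark yaw -3.714389 c [0.56661135 0.0400318 ] along edge-normal 0.03409240207846873 0.10226523759673013
blue [ 258  285   39   81 1259] [275.2192216  325.24225576]
((275.0244445800781, 325.9939880371094), (80.99910736083984, 23.47764015197754), 76.13897705078125)
[[ 0.42598715 -0.27130392  0.048     ]
 [ 0.45900096 -0.26189139  0.048     ]
 [ 0.48306261 -0.40612794  0.048     ]
 [ 0.44672037 -0.41765836  0.048     ]]
```

View pics/w1c.png

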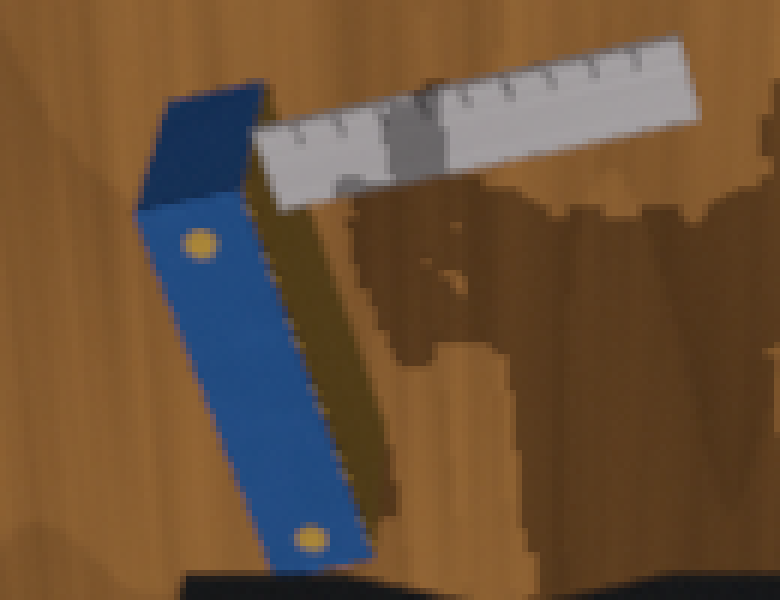

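The crop shows the stock's top-face corners at crop positions (136,213), (243,188), (373,555) and (272,573). The blade runs right from the upper end.

Run:
```python
from h import *
p,d,c=wl("w1.npz")
u=np.array([(137,213),(244,189),(373,556),(271,574)])/6.+[235-.5,270-.5]
P=ray(0,u,.048,c)[:,:2]; print(P,np.linalg.norm(P[0]-P[3]),np.linalg.norm(P[0]-P[1]))
y=(P[0]+P[1]-P[2]-P[3]); y/=np.linalg.norm(y); print("ctr",P.mean(0),"yaw",np.degrees(np.arctan2(-y[0],y[1])))
B=ray(0,np.array([(255,128),(680,36)])/6.+[234.5,269.5],.025,c)[:,:2]; v=B[1]-B[0]; print("blade yaw",np.degrees(np.arctan2(v[1],v[0])), B)
yw=np.radians(-3.69); X=np.array([np.cos(yw),np.sin(yw)]); Y=np.array([-X[1],X[0]])
q=np.array([.49814,.02684]); mc=np.array([.56661,.04003])
print("target", q@X*X-.014*X+(mc@Y-.06)*Y)
```

```text
[[ 0.4291432  -0.29790358]
 [ 0.45545977 -0.29093154]
 [ 0.48393102 -0.40544745]
 [ 0.45699813 -0.41157721]] 0.11703671050064497 0.027224455691961916
ctr [ 0.45638303 -0.35146495] yaw 13.865682045722286
blade yaw 14.183644952630665 [[ 0.45524375 -0.28992789]
 [ 0.56194162 -0.26296159]]
target [ 0.48143826 -0.01460176]
```

Call:
play_rows(motion=[[[-0.3,-0.89,-0.208,0.5,-0.313],[-0.3,-0.89,-0.208,0.5,-0.313],[-0.3,-0.89,-0.208,0.5,-0.313],[-0.3,-0.89,-0.208,0.5,-0.313],[-0.3,-0.89,-0.208,0.5,-0.313],[-0.3,-0.89,-0.208,0.5,-0.313],[-0.3,-0.89,-0.208,0.5,-0.313],[-0.3,-0.89,-0.208,0.6,-0.313],[-0.3,-0.89,-0.208,0.6,-0.313],[-0.3,-0.89,-0.208,0.6,-0.313]]])

```text
clock: 2.65
ee_pos: [0.454, -0.3516, 0.1087]
orientation: [-1.933, -2.47, 0.002]
ft_force: [0.5, 1.0, 0.4]
gripper_width: 0.0556
finger_force: 0.0
```

Run:
```python
from h import *
s=readout.read_state(); print(s['ee_pos'],s['gripper_width'])
m,M,o=cam("wrist"); p,d=eyes.read_camera("wrist")
np.savez("w2.npz",p=p,d=d,M=M,o=o,K=[m['fx'],m['cx'],m['cy']]); cv2.imwrite("pics/w2.png",p[:,:,::-1])
```

```text
[ 0.45401295 -0.3515569   0.10872108] 0.05555839572856775
```

View pics/w2.png

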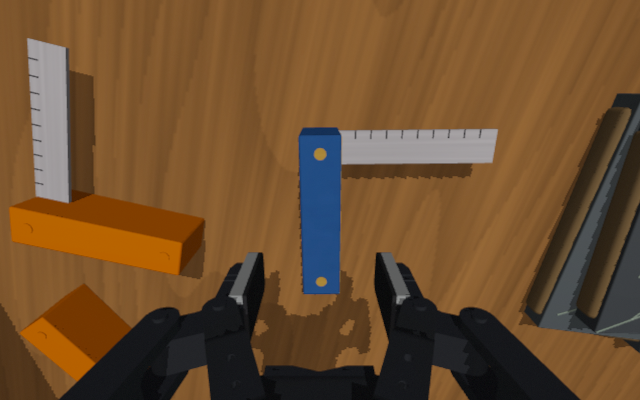

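The stock is upright in the picture, columns 300-341 and rows 132-292, centred between the open fingers. I'll descend and grip it.

Call:
play_rows(motion=[[[-0.3,0,0.005,0.13,0],[-0.3,0,0.005,0.25,0],[-0.3,0,0.005,0.27,0],[-0.3,0,0.005,0.27,0],[1,0,0.005,0.27,0],[1,0,0.005,0.27,0],[1,0,0.005,0.27,0],[1,0,0.005,0.27,0],[1,0,0.005,0.27,0],[1,0,0.005,0.27,0]]])

```text
clock: 3.53
ee_pos: [0.4604, -0.3501, 0.0331]
orientation: [1.928, 2.476, -0.001]
ft_force: [-3.1, 1.1, 7.1]
gripper_width: 0.0272
finger_force: 57.3
```

Call:
play_rows(motion=[[[1,0,0,0,0],[1,0,0,0,0],[1,0,0,-0.05,0],[1,0,0,-0.12,0],[1,0,0,-0.2,0],[1,0,0,-0.2,0],[1,0,0,-0.2,0],[1,0,0,-0.2,0]]])

```text
clock: 4.2
ee_pos: [0.459, -0.3491, 0.0906]
orientation: [1.929, 2.479, -0.0]
ft_force: [-0.1, -0.2, -2.9]
gripper_width: 0.027
finger_force: 58.3
```

Run:
```python
from h import *
s=readout.read_state(); print(s['ee_pos'],s['orientation'],s['ft_force'],s['gripper_width'])
m,M,o=cam("wrist"); p,d=eyes.read_camera("wrist")
np.savez("w3.npz",p=p,d=d,M=M,o=o,K=[m['fx'],m['cx'],m['cy']]); cv2.imwrite("pics/w3.png",p[:,:,::-1])
```

```text
[ 0.45901504 -0.34914883  0.09063652] [ 1.92932570e+00  2.47871336e+00 -3.94583266e-04] [-0.09839935 -0.23861646 -2.88490017] 0.026988368674497585
```

View pics/w3.png

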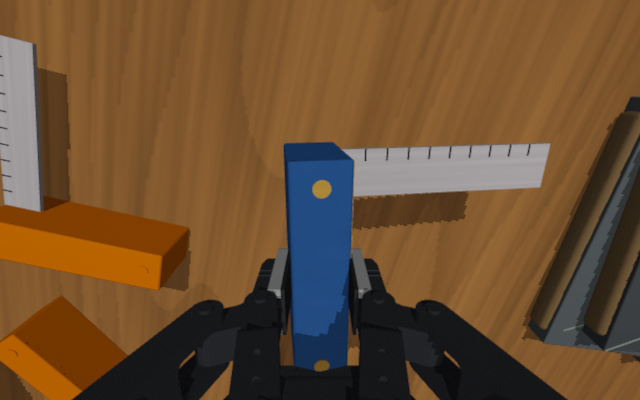

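The square is held. The stock is at columns 286-352, and the blade's outer edge runs from (353,152) to (549,144), so I'll measure its yaw in the grip.

```bash
cat >> h.py <<'E'
def blade(p,c,zt,c0,c1,r0,r1,side=0):
    """world line of the blade's outer (upper in picture) edge, top face height zt"""
    h=cv2.cvtColor(p,cv2.COLOR_RGB2HSV); m=(h[...,1]<45)&(h[...,2]>110); E=[]
    for x in range(c0,c1,2):
        i=np.where(m[r0:r1,x])[0]
        if len(i): E.append((x,r0+i[0]-.5))
    d,q,e=fit(ray(0,E,zt,c)); d=d*np.sign(d[0])
    print("blade yaw",np.degrees(np.arctan2(d[1],d[0])),"pt",q,"rms",e,"n",len(E)); return d,q
E
python3 - <<'E'
from h import *
p,d,c=wl("w3.npz"); zt=.0826
D,q=blade(p,c,zt,362,542,130,165)
t=np.array([.45902,-.34915]); ph=2*np.arctan2(2.4787,1.9293); tx=np.array([np.cos(ph),np.sin(ph)]); ty=np.array([tx[1],-tx[0]])
print("tool yaw(y axis)",np.degrees(ph)-90,"outer edge in tool x near y=64mm:", [(q+D*(k-(q-t)@ty)/(D@ty)-t)@tx for k in (0,.05,.1)])
m,M,o=c
def dep(u,v): # depth points -> world
    z=d[v,u]; return o+M@np.array([(u-m['cx'])/m['fx']*z,(v-m['cy'])/m['fx']*z,z])
for u,v in ((380,170),(450,168),(530,165),(300,200),(340,200),(320,300),(320,230)): print((u,v),dep(u,v))
E
```

```text
blade yaw 15.761414 pt [ 0.5105706  -0.27508312] rms 0.0009682398539133998 n 90
tool yaw(y axis) 14.209076745755482 outer edge in tool x near y=64mm: [np.float64(0.05730027610992943), np.float64(0.05865527821158097), np.float64(0.06001028031323247)]
(380, 170) [ 0.47765373 -0.29709823  0.07800248]
(450, 168) [ 0.51328259 -0.28812855  0.07357153]
(530, 165) [ 0.55682101 -0.2769675   0.06737967]
(300, 200) [ 0.44175838 -0.31196447  0.10724704]
(340, 200) [ 0.45843112 -0.30880638  0.10432191]
(320, 300) [ 0.46243097 -0.35929307  0.10575695]
(320, 230) [ 0.45339995 -0.32378455  0.10604141]
```

The depth points show the square sagged about 7° about its length, because my grip was too high on the pads. I'll set it down again, let go and regrip deeper.

Call:
play_rows(motion=[[[1,0,0,0.08,0],[1,0,0,0.16,0],[1,0,0,0.19,0],[1,0,0,0.2,0],[1,0,0,0.2,0],[0,0,0,0.2,0],[0,0,0,0.2,0],[0,0,0,0.2,0],[0,0,0,0.2,0]]])

```text
clock: 5.0
ee_pos: [0.4594, -0.349, 0.0302]
orientation: [1.929, 2.479, 0.0]
ft_force: [0.7, 0.0, 0.5]
gripper_width: 0.043
finger_force: 0.0
```

```bash
cat >> h.py <<'E'
def shot(k):
    s=readout.read_state(); print(np.round(s['ee_pos'],4),np.round(s['orientation'],4),np.round(s['ft_force'],1),s['gripper_width'])
    m,M,o=cam("wrist"); p,d=eyes.read_camera("wrist")
    np.savez(f"{k}.npz",p=p,d=d,M=M,o=o,K=[m['fx'],m['cx'],m['cy']]); return p,d,(m,M,o),s
def dep(c,d,u,v):
    m,M,o=c; z=np.median(d[v-1:v+2,u-1:u+2]); return np.round(o+M@np.array([(u-m['cx'])/m['fx']*z,(v-m['cy'])/m['fx']*z,z]),4)
def held(p,d,c,s):
    h=cv2.cvtColor(p,cv2.COLOR_RGB2HSV); b=(h[...,0]>100)&(h[...,0]<125)&(h[...,1]>130)&(h[...,2]>60)
    cm=max(comp(b,200),key=lambda t:t[1][4]); x,y,w,hh,_=cm[1]; print("blue box",cm[1])
    m2=(h[...,1]<45)&(h[...,2]>110); m2[:,:x+w+4]=0; m2[:y-20]=0; m2[y+80:]=0
    bm=max(comp(m2,200),key=lambda t:t[1][4]); X=bm[1]; print("blade box",X)
    v,u=np.nonzero(cv2.erode(bm[3].astype(np.uint8),np.ones((5,5)))); mm,M,o=c; z=d[v,u]
    W=o+np.c_[(u-mm['cx'])/mm['fx']*z,(v-mm['cy'])/mm['fx']*z,z]@M.T
    A=np.c_[W[:,0],W[:,1],np.ones(len(W))]; k=np.linalg.lstsq(A,W[:,2],rcond=None)[0]; print("blade plane slope",k[:2],"z mean",W[:,2].mean())
E
python3 - <<'E'
from h import *
a=shot("w4"); held(*a); p,d,c,s=a
cv2.imwrite("pics/w4.png",p[:,:,::-1])
E
```

```text
[ 0.4594 -0.349   0.0302] [1.9292e+00 2.4794e+00 4.0000e-04] [0.7 0.  0.5] 0.04299083703604055
blue box [  278   143    67   228 12989]
blade box [  349   148   230    51 10819]
blade plane slope [-0.15737159  0.4657794 ] z mean 0.024272292022913287
```

View pics/w4.png

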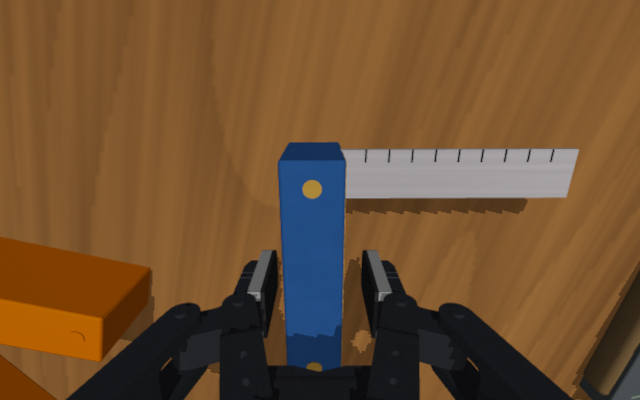

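The square lies flat again, with its blade horizontal in the picture. The stock's centre is 3 mm left of the finger centre, so I'll shift, go 6 mm deeper and regrip.

Call:
play_rows(motion=[[[0,0,-0.01,0.022,0],[0,0,-0.01,0.022,0],[0.3,0,-0.01,0.022,0],[1,0,-0.01,0.022,0],[1,0,-0.01,0.022,0],[1,0,-0.01,0.022,0],[1,0,-0.01,0.022,0]]])

```text
clock: 5.63
ee_pos: [0.4561, -0.3497, 0.0235]
orientation: [-1.929, -2.479, 0.0]
ft_force: [0.4, 0.6, -2.5]
gripper_width: 0.0272
finger_force: 59.2
```

Call:
play_rows(motion=[[[1,0,0,-0.02,0],[1,0,0,-0.06,0],[1,0,0,-0.12,0],[1,0,0,-0.2,0],[1,0,0,-0.2,0],[1,0,0,-0.2,0],[1,0,0,-0.2,0]]])

```text
clock: 6.22
ee_pos: [0.4559, -0.3498, 0.0838]
orientation: [-1.93, -2.479, 0.0]
ft_force: [-1.0, -0.4, -2.3]
gripper_width: 0.0269
finger_force: 59.4
```

Run:
```python
from h import *
a=shot("w5"); held(*a); p,d,c,s=a
for u,v in ((380,170),(450,168),(530,165),(300,200),(340,200),(320,230)): print((u,v),dep(c,d,u,v))
cv2.imwrite("pics/w5.png",p[:,:,::-1])
```

```text
[ 0.4559 -0.3498  0.0838] [-1.9296e+00 -2.4790e+00  4.0000e-04] [-1.  -0.4 -2.3] 0.02692834210351042
blue box [  284   145    70   226 13668]
blade box [  358   152   239    51 11617]
blade plane slope [-0.1624786   0.48121683] z mean 0.08457323254202585
(380, 170) [ 0.4712 -0.2952  0.0846]
(450, 168) [ 0.5019 -0.2864  0.0845]
(530, 165) [ 0.5372 -0.2763  0.0837]
(300, 200) [ 0.4386 -0.3103  0.107 ]
(340, 200) [ 0.4539 -0.3064  0.1071]
(320, 230) [ 0.4495 -0.3209  0.107 ]
```

View pics/w5.png

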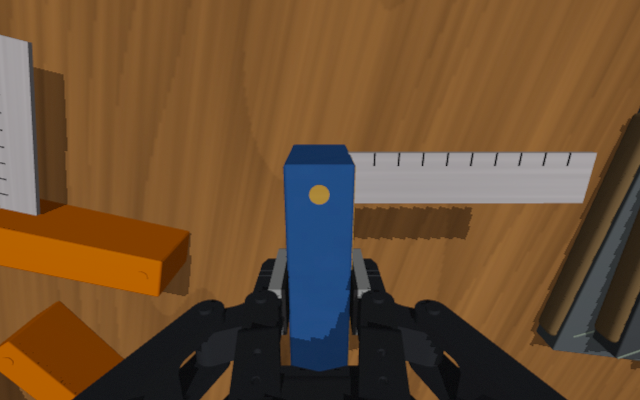

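Now it's level: the blade is horizontal at row 153 and the depth is uniform. I'll work out the offset in the grip and the move.

Run:
```python
from h import *
p,d,c=wl("w5.npz"); D,q=blade(p,c,.0853,365,585,135,175)
t=np.array([.4559,-.3498]); ph=2*np.arctan2(2.479,1.9296); tx=np.array([np.cos(ph),np.sin(ph)]); ty=np.array([tx[1],-tx[0]])
dyaw=np.degrees(np.arctan2(D[1],D[0])-(ph-np.pi/2)); off=(q+D*(0-(q-t)@ty)/(D@ty)-t)@tx
print("dyaw",dyaw,"outer edge tool x",off)
yw=np.radians(-3.69); X=np.array([np.cos(yw),np.sin(yw)]); Y=np.array([-X[1],X[0]])
Q=np.array([.49814,.02684]); mc=np.array([.56661,.04003])
for so in (0,.025):
    T=(Q@X-.014-so)*X+(mc@Y-off)*Y; w=T-t; print(so,"T",T,"d tool norm",w@tx/.3,w@ty/.3)
print("roll norm",(np.degrees(ph)-90+dyaw+3.69)/45)
```

```text
blade yaw 14.213965 pt [ 0.5047176  -0.27776948] rms 0.0009974467865907365 n 110
dyaw 0.00680334456631173 outer edge tool x 0.057838498415872436
0 T [ 0.48157737 -0.01244474] d tool norm 1.0691172526110526 0.3589621336960901
0.025 T [ 0.4566292  -0.01083579] d tool norm 1.0947263771064122 0.27966133176429603
roll norm 0.3978659116895261
```

Call:
play_rows(motion=[[[1,0.12,0.05,-0.07,0.05],[1,0.24,0.1,-0.1,0.15],[1,0.36,0.15,-0.1,0.25],[1,0.48,0.2,-0.1,0.35],[1,0.6,0.24,-0.1,0.398],[1,0.72,0.27,-0.1,0.398],[1,0.84,0.28,-0.1,0.398],[1,0.94,0.28,-0.1,0.398],[1,1,0.28,-0.1,0.398],[1,1,0.28,-0.1,0.398]]])

```text
clock: 7.1
ee_pos: [0.4622, -0.0334, 0.1129]
orientation: [-2.282, -2.154, 0.001]
ft_force: [-0.4, 0.0, -3.2]
gripper_width: 0.0271
finger_force: 59.9
```

Run:
```python
from h import *
p,d,c,s=shot("w6"); cv2.imwrite("pics/w6.png",p[:,:,::-1])
```

```text
[ 0.4622 -0.0334  0.1129] [-2.2817e+00 -2.1544e+00  7.0000e-04] [-0.4  0.  -3.2] 0.027099707252683437
```

View pics/w6.png

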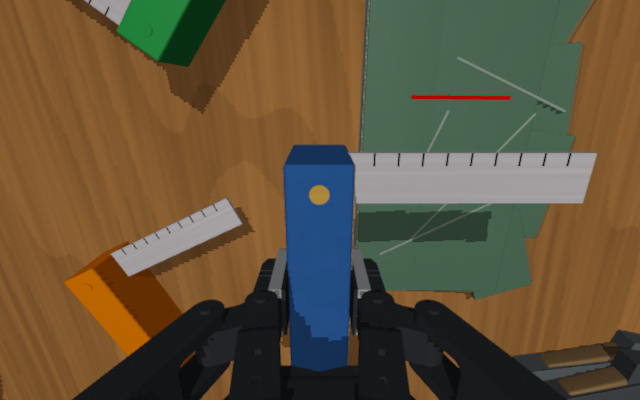

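The wrist view shows the slab edge at column ~362 for rows 0-140 and the red mark at (412-510, 97). The blade is parallel above the stone. I'll measure again.

```bash
cat > rel.py <<'E'
from h import *
def rel(f,er,ez,bz,bc):
    p,d,c=wl(f); s=readout.read_state(); 
    x,q,mc=slab(p,c,*er); D,b=blade(p,c,bz,*bc)
    y=np.array([-x[1],x[0]]); print("blade edge minus mark along slab y (mm)",1e3*((b+D*((mc-b)@x)-mc)@y))
    t=s['ee_pos'][:2]; o=s['orientation']; ph=2*np.arctan2(o[1],o[0]); print("tool yaw",(np.degrees(ph)-90+180)%180, "TCP to edge along x (mm)",1e3*((q-t)@x))
E
python3 - <<'E'
from rel import *
rel("w6.npz",(4,130,340,390),.02,.1129-.0235+.025,(365,585,135,175))
E
```

```text
edge yaw deg -3.6704721 pt [0.49873134 0.07405449] rms 0.00011402092902337232 n 63
mark yaw -4.060263 c [0.56205549 0.04028641] along edge-normal 0.03559220046893513 0.09376600250834433
blade yaw -2.974882 pt [0.53961426 0.02000645] rms 0.0023126780592933297 n 110
blade edge minus mark along slab y (mm) -21.418892069574174
tool yaw 176.57500997611584 TCP to edge along x (mm) 28.765300009290765
```

Call:
play_rows(motion=[[[1,0.073,0,0,0.006],[1,0.073,0,0.08,0.006],[1,0.073,0,0.16,0.006],[1,0.073,0,0.23,0.006],[1,0.073,0,0.27,0.006],[1,0.073,0,0.285,0.006],[1,0.073,0,0.285,0.006],[1,0.073,0,0.285,0.006],[1,0.073,0,0.285,0.006]]])

```text
clock: 7.9
ee_pos: [0.4662, -0.0169, 0.0289]
orientation: [2.297, 2.142, 0.001]
ft_force: [-0.8, -0.1, -1.6]
gripper_width: 0.027
finger_force: 59.9
```

Run:
```python
from rel import *
p,d,c,s=shot("w7"); cv2.imwrite("pics/w7.png",p[:,:,::-1])
rel("w7.npz",(4,100,345,430),.02,.0285,(400,570,140,170))
```

```text
[ 0.4662 -0.0169  0.0289] [2.2970e+00 2.1418e+00 1.4000e-03] [-0.8 -0.1 -1.6] 0.026969734255201074
edge yaw deg -3.6806355 pt [0.49813944 0.08122133] rms 6.775989384016218e-05 n 48
mark yaw -4.489298 c [0.54550975 0.04130978] along edge-normal 0.036062884973188596 0.06364235563598826
blade yaw -4.0134773 pt [0.53245705 0.03577643] rms 0.0006163705323699698 n 85
blade edge minus mark along slab y (mm) -6.43346269841325
tool yaw 176.0023935534691 TCP to edge along x (mm) 25.50585726297838
```

View pics/w7.png

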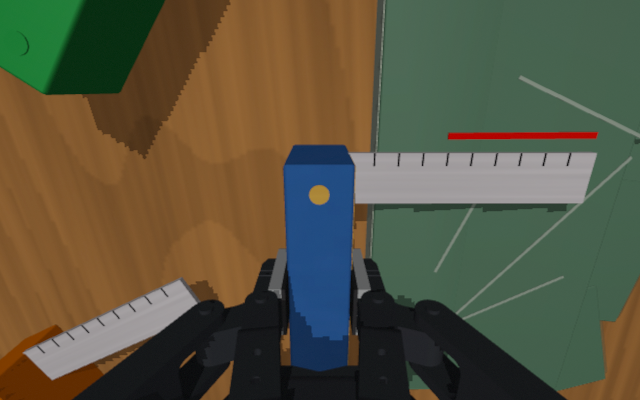

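The mark is at (448-596, 134) and the blade's outer edge at row 153, so it needs about 6 mm more towards +y. I'll do that, set it on the table, then close most of the gap.

Call:
play_rows(motion=[[[1,0.0205,0,0,-0.007],[1,0.0205,0,0.008,-0.007],[1,0.0205,0,0.016,-0.007],[1,0.0205,0.01,0.016,-0.007],[1,0.0205,0.02,0.016,-0.007],[1,0.0205,0.028,0.016,-0.007],[1,0.0205,0.028,0.016,-0.007],[1,0.0205,0.028,0.016,-0.007]]])

```text
clock: 8.62
ee_pos: [0.4749, -0.0109, 0.0234]
orientation: [2.291, 2.149, 0.001]
ft_force: [0.7, -0.0, -1.7]
gripper_width: 0.0269
finger_force: 60.2
```

Run:
```python
from rel import *
p,d,c,s=shot("w8"); cv2.imwrite("pics/w8.png",p[:,:,::-1])
rel("w8.npz",(4,110,330,430),.02,.025,(400,570,145,170))
```

```text
[ 0.4749 -0.0109  0.0234] [2.2906e+00 2.1491e+00 1.4000e-03] [ 0.7 -0.  -1.7] 0.026869776080975794
edge yaw deg -3.702506 pt [0.4990963  0.08368984] rms 5.8456825359135885e-05 n 53
mark yaw -3.1145563 c [0.54524075 0.04220393] along edge-normal 0.035400264927990754 0.061754191153409334
blade yaw -3.6618383 pt [0.5539349  0.04164965] rms 0.0006450107792142603 n 85
blade edge minus mark along slab y (mm) 0.002127829242520544
tool yaw 176.3454040934371 TCP to edge along x (mm) 18.118978145727343
```

Call:
play_rows(motion=[[[1,0,0.005,0,0],[1,0,0.009,0.001,0],[1,0,0.011,0.002,0],[1,0,0.012,0.002,0],[1,0,0.012,0.002,0]]])

```text
clock: 9.08
ee_pos: [0.475, -0.011, 0.0234]
orientation: [-2.289, -2.148, 0.007]
ft_force: [-10.7, 1.2, 21.7]
gripper_width: 0.0271
finger_force: 63.4
```

Call:
play_rows(motion=[[[1,0,0.001,0,0],[1,0,0.002,0,0],[1,0,0.002,0,0],[1,0,0.002,0,0]]])

```text
clock: 9.42
ee_pos: [0.475, -0.011, 0.0234]
orientation: [-2.288, -2.148, 0.008]
ft_force: [-11.6, 1.5, 24.1]
gripper_width: 0.0267
finger_force: 63.5
```

Call:
play_rows(motion=[[[1,0,-0.014,0,0],[1,0,-0.014,-0.004,0],[1,0,-0.014,-0.006,0],[1,0,-0.014,-0.006,0]]])

```text
clock: 9.75
ee_pos: [0.4744, -0.0111, 0.0245]
orientation: [2.291, 2.149, -0.0]
ft_force: [0.1, 0.1, -2.2]
gripper_width: 0.0268
finger_force: 59.9
```

Run:
```python
from rel import *
p,d,c,s=shot("w9"); cv2.imwrite("pics/w9.png",p[40:260,240:620,::-1].repeat(2,0).repeat(2,1))
rel("w9.npz",(4,110,330,430),.02,.025,(400,570,145,170))
```

```text
[ 0.4744 -0.0111  0.0245] [ 2.2912e+00  2.1494e+00 -1.0000e-04] [ 0.1  0.1 -2.2] 0.026750488748156432
edge yaw deg -3.7183523 pt [0.49931616 0.08695373] rms 6.568236887953103e-05 n 53
mark yaw -3.6406999 c [0.54541994 0.04204601] along edge-normal 0.03531431732234709 0.06230070041322622
blade yaw -3.6544907 pt [0.5440339  0.04192132] rms 0.0006122264311416223 n 85
blade edge minus mark along slab y (mm) -0.21278536464287717
tool yaw 176.341515576534 TCP to edge along x (mm) 18.503450692203042
```

View pics/w9.png

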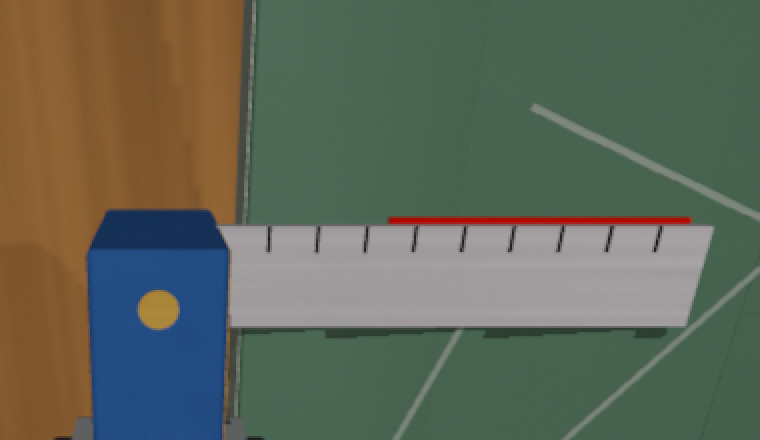

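The crop shows the visible sawn face as a grey strip left of the pale line, so this view's edge fit was on the face's foot. The first view's edge gives a gap of about 7 mm. I'll close 5 mm just above the table.

Call:
play_rows(motion=[[[1,0,0.006,0.001,0],[1,0,0.012,0.001,0],[1,0,0.017,0.001,0],[1,0,0.017,0.001,0],[1,0,0.017,0.001,0]]])

```text
clock: 10.22
ee_pos: [0.4795, -0.0113, 0.0242]
orientation: [-2.291, -2.149, 0.0]
ft_force: [0.2, 0.2, -3.6]
gripper_width: 0.0268
finger_force: 59.9
```

Call:
play_rows(motion=[[[1,0,0.002,0,0],[1,0,0.003,0,0],[1,0,0.003,0,0],[1,0,0.003,0,0]]])

```text
clock: 10.55
ee_pos: [0.4802, -0.0113, 0.0243]
orientation: [-2.291, -2.15, 0.0]
ft_force: [-0.3, -0.5, -2.0]
gripper_width: 0.0269
finger_force: 59.9
```

Gap about 1.3 mm by estimate; half-millimetre steps from here.

Call:
play_rows(motion=[[[1,0,0.002,0,0],[1,0,0.002,0,0],[1,0,0.002,0,0],[1,0,0.002,0,0]]])

```text
clock: 10.88
ee_pos: [0.4808, -0.0114, 0.0243]
orientation: [-2.291, -2.15, 0.0]
ft_force: [-0.1, 0.0, -2.1]
gripper_width: 0.0269
finger_force: 59.9
```

Call:
play_rows(motion=[[[1,0,0.0015,0,0],[1,0,0.0015,0,0],[1,0,0.0015,0,0],[1,0,0.0015,0,0]]])

```text
clock: 11.22
ee_pos: [0.4808, -0.0114, 0.0242]
orientation: [-2.291, -2.149, 0.001]
ft_force: [-2.2, 0.3, -1.7]
gripper_width: 0.027
finger_force: 60.0
```

Contact at 2 N. A touch more, held for over half a second.

Call:
play_rows(motion=[[[1,0,0.001,0,0],[1,0,0.001,0,0],[1,0,0.001,0,0],[1,0,0.001,0,0],[1,0,0.001,0,0],[1,0,0.001,0,0],[1,0,0.001,0,0]]])

```text
clock: 11.8
ee_pos: [0.4809, -0.0114, 0.0241]
orientation: [-2.291, -2.149, 0.002]
ft_force: [-5.4, 1.3, -0.7]
gripper_width: 0.0271
finger_force: 60.1
```

Run:
```python
from rel import *
p,d,c,s=shot("w10")
rel("w10.npz",(4,110,330,430),.02,.025,(400,570,145,170))
```

```text
[ 0.4809 -0.0114  0.0241] [-2.2905e+00 -2.1489e+00  1.6000e-03] [-5.4  1.3 -0.7] 0.027123791488832028
edge yaw deg -3.7196777 pt [0.49977234 0.08169702] rms 6.956434971802818e-05 n 53
mark yaw -3.650841 c [0.54529898 0.04223339] along edge-normal 0.03477268908355113 0.06123480672122526
blade yaw -3.6315503 pt [0.56305516 0.04089794] rms 0.0005810716664704917 n 85
blade edge minus mark along slab y (mm) -0.20808775460288045
tool yaw 176.3519876736462 TCP to edge along x (mm) 12.815788306225356
```

Flush at 5 N, with yaw within 0.1° and the blade 0.2 mm from the mark. I'll ease off, lower the last half millimetre and open slightly.

Call:
play_rows(motion=[[[1,0,-0.001,0.001,0],[1,0,-0.001,0.002,0],[1,0,-0.001,0.002,0],[0.6,0,-0.001,0.002,0],[0.15,0,-0.001,0.001,0],[0.15,0,-0.001,0,0],[0.15,0,-0.001,0,0],[0.15,0,-0.001,0,0]]])

```text
clock: 12.52
ee_pos: [0.4828, -0.0113, 0.0248]
orientation: [2.29, 2.148, 0.003]
ft_force: [-0.2, 0.4, -0.1]
gripper_width: 0.0361
finger_force: 0.0
```

Run:
```python
from rel import *
p,d,c,s=shot("w11")
rel("w11.npz",(4,110,330,430),.02,.025,(400,570,145,170))
```

```text
[ 0.4828 -0.0113  0.0248] [2.2898 2.1485 0.0033] [-0.2  0.4 -0.1] 0.03614198812051458
edge yaw deg -3.6885111 pt [0.49980256 0.0800642 ] rms 6.335982602114203e-05 n 53
mark yaw -3.6553545 c [0.54556203 0.04220652] along edge-normal 0.034520589242008945 0.06160577178443088
blade yaw -3.6723316 pt [0.5590111  0.04112736] rms 0.0010093730109745176 n 85
blade edge minus mark along slab y (mm) -0.21553050588437925
tool yaw 176.35163585118067 TCP to edge along x (mm) 11.456365270699258
```

Released, with everything aligned. To be sure it bears home while flat on the table, I'll back off, close the fingers and nudge the stock's back low down.

Call:
play_rows(motion=[[[0.1,0,-0.004,0,0],[0.1,0,-0.004,-0.06,0],[0.1,0,-0.004,-0.16,0],[0.1,0,-0.004,-0.2,0],[0.5,0,-0.1,-0.2,0],[1,0,-0.15,-0.2,0],[1,0,-0.15,-0.1,0],[1,0,-0.15,-0.02,0],[1,0,-0.15,0.03,0],[1,0,-0.15,0.03,0]]])

```text
clock: 13.4
ee_pos: [0.4346, -0.0085, 0.0132]
orientation: [-2.289, -2.148, 0.005]
ft_force: [-0.3, 0.0, 0.3]
gripper_width: -0.0002
finger_force: 0.0
```

Run:
```python
from rel import *
p,d,c,s=shot("w12"); cv2.imwrite("pics/w12.png",p[:,:,::-1])
rel("w12.npz",(4,90,330,560),.02,.025,(470,610,120,190))
```

```text
[ 0.4346 -0.0085  0.0132] [-2.2886 -2.1484  0.0046] [-0.3  0.   0.3] -0.00017871203354807467
edge yaw deg -3.5697956 pt [0.49431363 0.09269946] rms 6.331271270971486e-05 n 43
mark yaw -3.537541 c [0.54296502 0.04234258] along edge-normal 0.04026465821775776 0.06313908784292223
blade yaw -3.5649145 pt [0.53075826 0.04305501] rms 0.0005775476855530043 n 70
blade edge minus mark along slab y (mm) -0.047951928117895046
tool yaw 176.37902264924628 TCP to edge along x (mm) 52.537335916841585
```

View pics/w12.png

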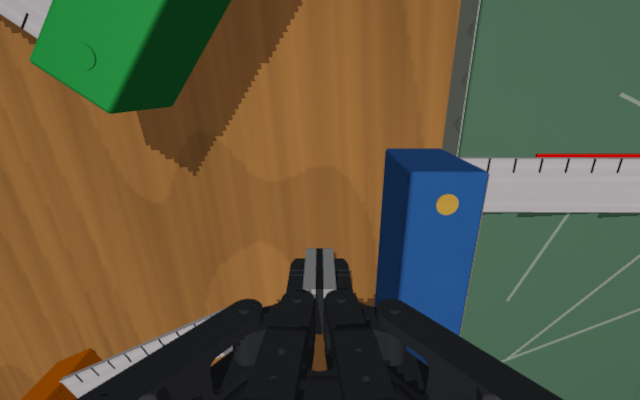

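The square rests flush with the blade along the mark (mark at row 156, blade edge at row 158). The closed fingers stand about 20 mm behind the stock, so I'll nudge forward.

Call:
play_rows(motion=[[[1,0,0.02,0,0],[1,0,0.04,0,0],[1,0,0.047,0,0],[1,0,0.047,0,0],[1,0,0.047,0,0]]])

```text
clock: 13.87
ee_pos: [0.4512, -0.0095, 0.0158]
orientation: [2.291, 2.149, 0.002]
ft_force: [-1.0, -0.0, -0.0]
gripper_width: -0.0002
finger_force: 0.0
```

Call:
play_rows(motion=[[[1,0,0.003,0,0],[1,0,0.006,0,0],[1,0,0.006,0,0],[1,0,0.006,0,0]]])

```text
clock: 14.2
ee_pos: [0.4522, -0.0096, 0.0153]
orientation: [2.291, 2.15, -0.0]
ft_force: [0.4, 0.5, -0.9]
gripper_width: -0.0002
finger_force: 0.0
```

Call:
play_rows(motion=[[[1,0,0.0025,0,0],[1,0,0.0025,0,0],[1,0,0.0025,0,0]]])

```text
clock: 14.45
ee_pos: [0.4529, -0.0096, 0.0152]
orientation: [-2.291, -2.15, 0.0]
ft_force: [-0.4, 0.3, -0.3]
gripper_width: 0.0
finger_force: 0.1
```

Call:
play_rows(motion=[[[1,0,0.0025,0,0],[1,0,0.0025,0,0],[1,0,0.0025,0,0]]])

```text
clock: 14.7
ee_pos: [0.453, -0.0097, 0.0151]
orientation: [-2.29, -2.149, 0.002]
ft_force: [-3.1, 1.0, 1.7]
gripper_width: -0.0001
finger_force: 1.4
```

Call:
play_rows(motion=[[[1,0,0.0025,0,0],[1,0,0.0025,0,0],[1,0,0.0025,0,0]]])

```text
clock: 14.95
ee_pos: [0.453, -0.0097, 0.0151]
orientation: [-2.29, -2.149, 0.003]
ft_force: [-5.1, 0.5, 4.8]
gripper_width: -0.0003
finger_force: 2.6
```

Firm at 5 N and not moving. I'll hold briefly, then withdraw.

Call:
play_rows(motion=[[[1,0,0,0,0],[1,0,0,0,0],[1,0,0,0,0],[1,0,0,0,0],[1,0,-0.02,0,0],[1,0,-0.08,0,0],[1,0,-0.08,-0.1,0],[1,0,-0.08,-0.22,0],[1,0,-0.08,-0.35,0],[1,0,-0.08,-0.45,0]]])

```text
clock: 15.78
ee_pos: [0.4313, -0.008, 0.1528]
orientation: [2.289, 2.149, 0.003]
ft_force: [1.0, 0.4, 0.3]
gripper_width: 0.0002
finger_force: 0.0
```

Call:
play_rows(motion=[[[1,0,0.1,-0.1,0],[1,0,0.2,-0.2,0],[1,0,0.25,-0.3,0],[1,0,0.25,-0.3,0],[1,0,0.25,-0.3,0],[1,0,0.25,-0.3,0]]])

```text
clock: 16.28
ee_pos: [0.5047, -0.013, 0.2396]
orientation: [-2.291, -2.149, 0.001]
ft_force: [-1.4, -0.4, 0.3]
gripper_width: 0.0001
finger_force: 0.0
```

Run:
```python
from rel import *
p,d,c,s=shot("w13")
h=cv2.cvtColor(p,cv2.COLOR_RGB2HSV); b=(h[...,0]>100)&(h[...,0]<125)&(h[...,1]>130)&(h[...,2]>60); cm=max(comp(b,200),key=lambda t:t[1][4])
print(cm[1]); red=((h[...,0]<6)|(h[...,0]>174))&(h[...,1]>180)&(h[...,2]>90)
for t in comp(red,30): print("red",t[1])
m,M,o=c
print("edge px guess",[(M.T@(np.array(w)-o)) [:2]/(M.T@(np.array(w)-o))[2]*m['fx']+[m['cx'],m['cy']] for w in ((.5020,.087,.02),(.4981,.0268,.02),(.565,.04,.02),(.6,.035,.025))])
```

```text
[ 0.5047 -0.013   0.2396] [-2.2909e+00 -2.1493e+00  1.0000e-03] [-1.4 -0.4  0.3] 8.073003062658048e-05
[ 283  115   27  109 2510]
red [341 114  62   1  62]
edge px guess [array([310.05648493,  73.63558663]), array([310.50465086, 131.22569455]), array([369.89316795, 115.25529515]), array([402.63429027, 118.21529576])]
```

Run:
```python
from rel import *
rel("w13.npz",(4,95,290,335),.02,.025,(320,400,112,128))
p,d,c=wl("w13.npz")
h=cv2.cvtColor(p,cv2.COLOR_RGB2HSV); b=(h[...,0]>100)&(h[...,0]<125)&(h[...,1]>130)&(h[...,2]>60)
E=[(np.where(b[y,280:330])[0].max()+280+.5,y) for y in range(150,200,2)]
D,q,e=fit(ray(0,E,.048,c)); D*=np.sign(D[1]); X=np.array([D[1],-D[0]]); print("brass yaw",np.degrees(np.arctan2(X[1],X[0])),"rms",e,"face->edge mm",1e3*(np.array([.49814,.02684])-q)@X)
```

```text
edge yaw deg -3.6333096 pt [0.50236166 0.0942276 ] rms 5.5311197327608754e-05 n 29
mark yaw -3.6483371 c [0.56678778 0.04123494] along edge-normal 0.033922566034095145 0.1013852317915744
blade yaw -4.5680246 pt [0.5536947  0.04116083] rms 0.00030900930970220676 n 40
blade edge minus mark along slab y (mm) -1.1167564870394664
tool yaw 176.35552356639545 TCP to edge along x (mm) -8.537152017413014
brass yaw -2.7384524 rms 0.0002817763826497253 face->edge mm 1.9185337403530267
```

```bash
python3 -c "
from bench import r; print(r.sign_off())"
```

```text
the job is handed in; nothing more can be done
None
```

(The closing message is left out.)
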